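Sign in on a console by tracing its touch strip

ROBOT

A 6-joint arm with a two-finger parallel gripper is mounted at the origin on the work surface; the furniture and walls round the work are solid. World frame = base frame: x ahead of the robot, y to its left, z up, the work surface at z = 0. Lengths are in m, angles in rad, forces in N, time in s.
With the tool pointing down it reaches from about 0.35 to 0.975 m from the base axis. Payload 7.1 kg.
Tool frame: the origin (TCP) lies midway between the tips of the shut fingers; the grasp point (between the pads) lies 19 mm behind it; z points along the fingers, y is the line along which they close (so a half turn about z gives the same grasp; the last joint's range is limited). The gripper opens to 88 mm and grips with 3 to 60 N. Pads are 20 mm wide; open, the fingers measure 115 mm over their backs; the gripper's body (75 mm by 178 mm) begins 61 mm behind the grasp point.
Start: joints at [-1.333, 0.423, 1.63, -0, 1.089, -0.019], TCP at [0.159, -0.604, 0.223] pointing down, gripper open.
Joint ranges: [-3, 3], [-0.9, 2.11], [0.09, 2.58], [-1.31, 4.45], [0.11, 2.69], [-2.54, 2.54]. Speed limits (rad/s): [2.39, 2.39, 3.01, 3.14, 3.14, 3.14].

INTERFACE

Orientations are given as a unit quaternion [w, x, y, z].
In Python, from station import move_pose, movel, movej, command_gripper, wait, inverse_kinematics, read_camera, camera_info, MotionError, job_done, get_time, get_joint_pos, get_qvel, get_effort, get_tcp_pos, get_ee_rot, get_ft_force, get_ft_torque, get_grip_width, get_finger_force gives the robot as it stands. Calls block until the motion is done:
- move_pose(position, orientation): joint-space move of the TCP to a pose.
- movel(position, frame=None, v=0.15, until_force=None): straight line of the TCP; frame=None keeps the orientation; v is the mean speed in m/s. With until_force (N) it stops when the force on the tool has changed by that much, and returns True; else False.
- movej(angles): joint-space move.
- command_gripper(opening): opening from 0.0 (shut) to 1.0 (fully open); the grip force is fixed at half the most; returns when the fingers have stopped.
- wait(seconds).
- inverse_kinematics(position, orientation): joint angles nearest the present ones, or None.
- read_camera(name): name is "side" or "top" or "wrist"; returns the picture (400x640x3 uint8, red, green, blue); there is no depth.
- camera_info(name): a dict with "intrinsics" (3x3 intrinsics, pixels), "T" (4x4, takes a point from camera to world coordinates); the wrist camera has in their place "tool_from_camera" (4x4, takes a point from camera to tool coordinates, whose origin is the TCP and whose axes are the flange's). Camera axes: x right, y up, looking along -z (the intrinsics and any distortion apply to the point x, -y, -z); pixel columns grow to the right and rows downward; lengths in m; the calibration is good to about 2 mm. A picture is of the moment at which its call begins: read the wrist's pose just before it. camera_info takes no time and is no camera call.
A pose or a line that the arm cannot do raises MotionError and nothing moves.
- job_done(): hands the job in; it is judged then, once.
Readings, each from a call of its own:
- get_time(): time.
- get_joint_pos(): joint angles.
- get_qvel(): joint speeds.
- get_effort(): joint torques, N m.
- get_tcp_pos(): TCP position.
- get_ee_rot(): TCP orientation.
- get_ft_force(): force on the tool from outside, world axes, zero at the start.
- get_ft_torque(): the same for the moment, N m.
- get_grip_width(): opening from 0.0 (shut) to 1.0 (fully open).
- get_finger_force(): force on a finger pad.
Only numpy, scipy, OpenCV 4.12 (cv2) and the standard library are available. Lean on these libraries where they do the work, as an engineer would, in place of code of your own. Each camera call takes 0.05 s, during which the arm holds its last target. There are 200 camera calls.

TASK

Sign in on the clinic's console: shut the gripper and, with the fingertips pointing straight down, lightly press the raised U-shaped touch strip at the green dot and trace the strip all the way round to the orange dot in one stroke, keeping it pressed and not lifting off on the way. Finish there holding: the program ends with the fingertips still resting on the orange dot and the strip lightly pressed down. Never lean hard on the strip, and leave the vial standing inside the U and everything else where it is.

Things in the scene. Friction and masses are not known exactly. Their poses are not given: they have to be found in the camera images.
- console: the console, fixed to the table: a flat white housing 184 (x) by 224 (y) mm with a black face plate at 24 mm height. Origin: centre of its underside, z up. The centre line of the U-shaped strip runs, in this frame, along y = +0.065 from x = -0.045 to +0.045, along x = +0.045 to y = -0.065, and along y = -0.065 back to x = -0.045; the U opens to -x.
- touch_strip (a joint): how far the U-shaped touch strip is pressed down, in m: 0 = up, 0.006 = fully down, pressed from 0.001. 34 mm wide, flat, white with a grey rim; when up its top is 32 mm above the table, 8 mm above the face plate. The whole strip moves straight down together and springs back: starts to move at 1 to 2 N, about 5 N fully down.
- start_dot: the green dot where the trace starts, 28 mm across, flat, on one of the two ends of the strip (which one varies). Origin at its centre, within 1 mm of the top of the strip when up.
- end_dot: the orange dot where the trace ends, 28 mm across, flat, on the other end of the strip. Origin at its centre, within 1 mm of the top of the strip when up.
- corner_left (a point): point on top of the strip (when up), on its centre line at the corner at console x = +0.045, y = +0.065
- corner_right (a point): the same at the corner at console x = +0.045, y = -0.065
- bar_middle (a point): point on top of the strip (when up), in the middle of the crossbar that joins the two corners: console x = +0.045, y = 0
- vial_red: glass vial with a red cap, 23 mm across and 48 mm high, loose, standing on the face plate inside the U; origin at the centre of its underside
- vial_amber: amber vial with a blue cap, 23 mm across and 58 mm high, loose on the table to the console's left (+y); origin at the centre of its underside
- oximeter: blue and white finger oximeter, 33 by 58 by 30 mm, loose on the table to the console's right (-y); origin at its underside
- syringe: syringe, 114 mm long, 22 mm high, lying loose in front (-x) of the console; origin at its underside
- blister: blister strip of tablets, 95 by 42 by 5 mm, lying loose behind (+x) the console; origin at its underside
- pen_blue: blue ball pen, 148 mm long, lying loose at the front left of the table
- pen_silver: silver ball pen, 143 mm long, lying loose at the front right of the table

How it is judged:
On the way, in this order (a step that is already met when the one before it is completed fails the run):
1. the strip is pressed with the fingertips over the green dot (value of joint touch_strip above 0.001 m and horizontal distance between the grasp point and start_dot below 0.018 m), for 0.1 s.
2. the strip is pressed at the corner next to the green dot (value of joint touch_strip above 0.001 m and ((horizontal distance between start_dot and corner_left below 0.12 m and horizontal distance between the grasp point and corner_left below 0.022 m) or (horizontal distance between start_dot and corner_right below 0.12 m and horizontal distance between the grasp point and corner_right below 0.022 m))), for 0.1 s.
3. the strip is pressed at the middle of the crossbar (value of joint touch_strip above 0.001 m and horizontal distance between the grasp point and bar_middle below 0.018 m), for 0.1 s.
4. the strip is pressed at the corner next to the orange dot (value of joint touch_strip above 0.001 m and ((horizontal distance between end_dot and corner_left below 0.12 m and horizontal distance between the grasp point and corner_left below 0.022 m) or (horizontal distance between end_dot and corner_right below 0.12 m and horizontal distance between the grasp point and corner_right below 0.022 m))), for 0.1 s.
5. the strip is pressed with the fingertips over the orange dot (value of joint touch_strip above 0.001 m and horizontal distance between the grasp point and end_dot below 0.018 m), for 0.1 s.
At the end, for the whole second after the job is handed in: the fingertips rest on the orange dot (within 18 mm of its centre, seen from above) and press the strip down by more than 1 mm with 0.5 to 15 N; the red-capped vial stands upright (all of step 5 and contact force between the fingers and touch_strip between 0.5 and 15 N and angle between vial_red's own z axis and vertical below 0.15 rad); the arm keeps its last pose, push and grip.
It fails at once if the strip is pressed with the fingertips more than 20 mm off its centre line (value of joint touch_strip above 0.001 m and not ((x of the grasp point in the frame of console between 0.025 and 0.065 m and y of the grasp point in the frame of console between -0.085 and 0.085 m) or (y of the grasp point in the frame of console between 0.045 and 0.085 m and x of the grasp point in the frame of console between -0.065 and 0.065 m) or (y of the grasp point in the frame of console between -0.085 and -0.045 m and x of the grasp point in the frame of console between -0.065 and 0.065 m))).
It fails at once if the fingertips lift off the strip on the way (they are about 6 to 20 mm above it, more than 35 mm from both dots) (value of joint touch_strip below 0.0003 m and ((x of the grasp point in the frame of console between 0.025 and 0.065 m and y of the grasp point in the frame of console between -0.085 and 0.085 m) or (y of the grasp point in the frame of console between 0.045 and 0.085 m and x of the grasp point in the frame of console between -0.065 and 0.065 m) or (y of the grasp point in the frame of console between -0.085 and -0.045 m and x of the grasp point in the frame of console between -0.065 and 0.065 m)) and horizontal distance between the grasp point and start_dot above 0.035 m and horizontal distance between the grasp point and end_dot above 0.035 m and z of the grasp point in the frame of console between 0.057 and 0.071 m).
It fails at once if the strip is pressed with more than 25 N (contact force between the fingers and touch_strip above 25 N).
It fails at once if the strip is pressed, or the console struck, with the arm instead of the fingertips (contact force between the arm and console above 25 N).
It fails at once if a loose thing is lifted, tipped or moved by more than 15 mm (distance of any of vial_red, vial_amber, oximeter, syringe, blister, pen_blue, pen_silver from where it was at the start of the episode above 0.015 m or angle between any of vial_red, vial_amber's own z axis and vertical above 0.5 rad).
It also fails if it takes over 48 s, if anything falls off the work surface, if the arm or the gripper's body presses on something with over 40 N, if the wrist force passes 120 N, or if a joint passes its speed limit or range.

## Working session

There is one attempt and no reset: what is moved stays moved. The work goes in short steps, each a Python script; the robot and the scene stay as the last script left them, time stands still between calls to the robot, and variables do not carry over. Pictures are saved under pics/ and viewed, at most 10 in all, crops included, and the job is handed in when it is done.

```bash
mkdir -p pics; cat > h.py <<'E'
import numpy as np, cv2
from station import *
def K(n):
    c=camera_info(n); return np.array(c["intrinsics"]),c
def ray(n,u,v,z,T=None):
    k,c=K(n); T=np.array(c["T"]) if T is None else T
    d=c.get("distortion"); 
    p=cv2.undistortPoints(np.array([[[u,v]]],float),k,None if d is None else np.array(d,float))[0,0]
    r=T[:3,:3]@np.array([p[0],-p[1],-1]); o=T[:3,3]
    return o+r*(z-o[2])/r[2]
def save(im,f): cv2.imwrite("pics/"+f,cv2.cvtColor(im,cv2.COLOR_RGB2BGR))
E
python3 - <<'E'
from h import *
for n in("top","side"):
    save(read_camera(n),n+".png"); print(n,camera_info(n))
print(camera_info("wrist"),get_ee_rot(),get_ft_force(),get_time())
E
```

```text
top {'intrinsics': array([[458.69056454,   0.        , 315.05977834],
       [  0.        , 458.69056454, 197.79692119],
       [  0.        ,   0.        ,   1.        ]]), 'T': array([[ 0.01582663,  0.99659933, -0.08086591,  0.38718286],
       [-0.99986777,  0.01547247, -0.00500444, -0.02854371],
       [-0.00373622,  0.08093442,  0.99671243,  1.44568352],
       [ 0.        ,  0.        ,  0.        ,  1.        ]])}
side {'intrinsics': array([[470.70002366,   0.        , 314.41573986],
       [  0.        , 470.70002366, 197.7570775 ],
       [  0.        ,   0.        ,   1.        ]]), 'T': array([[ 0.83232764, -0.29527143,  0.46909005,  1.01847859],
       [ 0.55412457,  0.46355338, -0.69142189, -0.8317426 ],
       [-0.01329115,  0.83542388,  0.54944544,  0.68876193],
       [ 0.        ,  0.        ,  0.        ,  1.        ]])}
{'intrinsics': array([[337.93270572,   0.        , 320.34451473],
       [  0.        , 337.93270572, 196.93549954],
       [  0.        ,   0.        ,   1.        ]]), 'tool_from_camera': array([[-1.11256512e-03,  9.60037963e-01,  2.79867596e-01,
         7.72757612e-02],
       [ 9.99999309e-01,  9.61920203e-04,  6.75621041e-04,
         3.91475724e-04],
       [ 3.79411553e-04,  2.79868155e-01, -9.60038370e-01,
        -1.62415325e-01],
       [ 0.00000000e+00,  0.00000000e+00,  0.00000000e+00,
         1.00000000e+00]])} [-6.67973288e-04  9.91767743e-01  1.28048005e-01 -8.13701703e-05] [-0.18499758 -0.77698785 -0.67364868] 0.1
```

View pics/top.png

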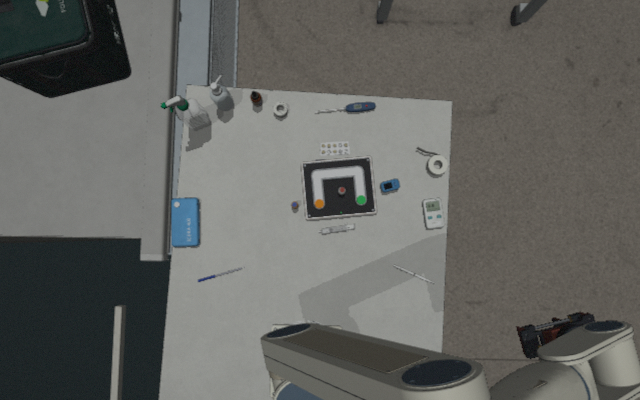

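The top view shows the console at about (340,188), the green dot at (361,200), the orange dot at (319,204) and the U opening toward the robot. I'll measure the dots in both views.

```bash
cat >> h.py <<'E'
def dots(im,roi=None):
    h=cv2.cvtColor(im,cv2.COLOR_RGB2HSV); out={}
    for n,lo,hi in(("g",(50,110,60),(80,255,255)),("o",(10,150,120),(22,255,255))):
        m=cv2.inRange(h,lo,hi)
        if roi: q=np.zeros_like(m); a,b,c,d=roi; q[b:d,a:c]=m[b:d,a:c]; m=q
        k,l,s,c=cv2.connectedComponentsWithStats(m)
        if k>1:
            i=1+np.argmax(s[1:,4]); out[n]=(c[i],s[i])
    return out
def model(g,o):
    """console centre & axes (xy) from dots: green at y=-.065, orange at y=+.065, x=-.045"""
    ey=(o-g)[:2]; ey/=np.linalg.norm(ey); ex=np.array([ey[1],-ey[0]])
    return (g+o)[:2]/2+.045*ex,ex,ey
E
python3 - <<'E'
from h import *
for n,roi in(("top",(290,140,390,230)),("side",None)):
    im=cv2.cvtColor(cv2.imread(f"pics/{n}.png"),cv2.COLOR_BGR2RGB)
    d=dots(im,roi); P={}
    for k in d: P[k]=ray(n,*d[k][0],.032); print(n,k,d[k],P[k])
    print(np.linalg.norm(P['g']-P['o']),model(P['g'],P['o']))
E
```

```text
top g (array([360.75      , 199.44642857]), array([357, 196,   9,   8,  56], dtype=int32)) [ 0.49895717 -0.16269831  0.032     ]
top o (array([318.78431373, 203.31372549]), array([315, 200,   8,   8,  51], dtype=int32)) [ 0.48496169 -0.03322027  0.032     ]
0.13023224276833265 (array([ 0.53669882, -0.09312334]), array([0.9942088 , 0.10746559]), array([-0.10746559,  0.9942088 ]))
side g (array([290.96, 234.52]), array([285, 231,  13,   8,  75], dtype=int32)) [ 0.49704873 -0.16046392  0.032     ]
side o (array([317.24528302, 205.56603774]), array([312, 203,  11,   6,  53], dtype=int32)) [ 0.48318358 -0.03080465  0.032     ]
0.13039849691359562 (array([ 0.53486105, -0.09084948]), array([0.994331  , 0.10632906]), array([-0.10632906,  0.994331  ]))
```

View pics/side.png

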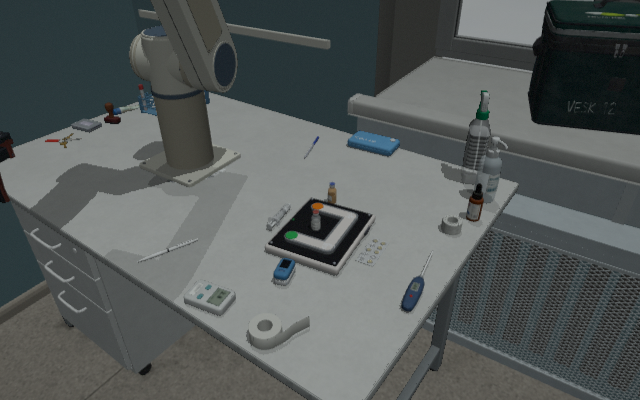

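Both views agree to about 2.5 mm and the dot spacing is 130 mm, as it should be. The vial is near the U's centre. I'll shut the gripper, go above and take one close look.

```bash
python3 - <<'E'
from h import *
psi=.1068; q=[0,np.cos(psi/2),np.sin(psi/2),0]
t=get_time()
move_pose([.491,-.097,.16],q); command_gripper(0.0); wait(.3)
p=get_tcp_pos(); print(p,get_ee_rot(),get_time()-t,get_ft_force(),get_grip_width())
from scipy.spatial.transform import Rotation as R
w=get_ee_rot(); im=read_camera("wrist"); save(im,"w.png")
T=np.eye(4);T[:3,:3]=R.from_quat([*w[1:],w[0]]).as_matrix();T[:3,3]=p
T=T@np.array(camera_info("wrist")["tool_from_camera"])
d=dots(im);P={k:ray("wrist",*d[k][0],.032,T) for k in d}; print(d,P)
if len(P)==2: print(np.linalg.norm(P['g']-P['o']),model(P['g'],P['o']))
E
```

```text
[ 0.49101223 -0.09699527  0.15999815] [-3.28646786e-06  9.98575192e-01  5.33627662e-02  1.52153640e-05] 3.8249999999999997 [-0.69099262  0.30505945  0.32778081] 0.004352213783336049
{'g': (array([394.09913793, 189.55890805]), array([379, 175,  31,  30, 696], dtype=int32)), 'o': (array([247.47717231, 189.57584683]), array([233, 176,  30,  28, 679], dtype=int32))} {'g': array([ 0.49744188, -0.16239716,  0.032     ]), 'o': array([ 0.48365667, -0.03270565,  0.032     ])}
0.13042208552460846 (array([ 0.5352972 , -0.09279504]), array([0.99439839, 0.10569693]), array([-0.10569693,  0.99439839]))
```

View pics/w.png

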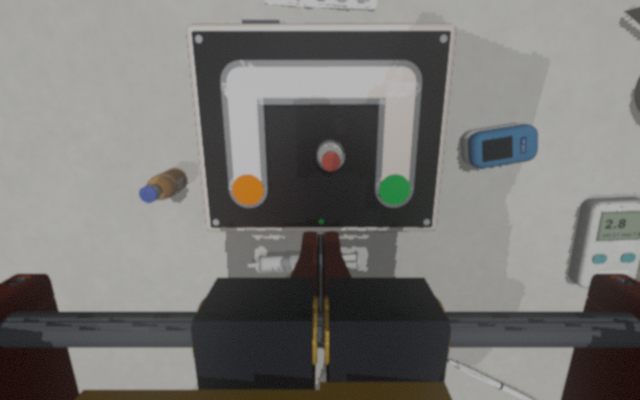

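The wrist view confirms it: green at (394,190), orange at (247,190), and the vial centred inside the U at about (330,158), well clear of the strip. Next I'll go down on green with a force guard.

```bash
cat >> h.py <<'E'
C,ex,ey=np.array([.5353,-.0926]),np.array([.99438,.1059]),np.array([-.1059,.99438])
def W(x,y,z): return [*(C+x*ex+y*ey),z]
E
python3 - <<'E'
from h import *
movel(W(-.045,-.065,.16)); movel(W(-.045,-.065,.044)); wait(.3)
f0=get_ft_force(); print(f0)
r=movel(W(-.045,-.065,.0285),v=.008,until_force=3.); wait(.3)
print(r,get_tcp_pos(),get_ft_force()-f0,get_time())
for _ in range(4): wait(.05); print((get_ft_force()-f0).round(2))
E
```

```text
[0.45913753 0.31578545 0.31863259]
True [ 0.49741739 -0.16197236  0.02887611] [0.05265651 0.15272999 3.39031052] 7.8
[ 2.19 -0.98  3.17]
[ 1.5  -0.75  3.67]
[ 1.96 -1.5   3.09]
[ 0.89 -1.65  2.6 ]
```

About 3.2 N at z = 28.9 mm means the strip is roughly 3 mm down, which fits its spring. Tracing at that height.

```bash
python3 - <<'E'
from h import *
z=.0288
for x,y in((0,-.065),(.045,-.065),(.045,0),(.045,.065),(0,.065),(-.045,.065)):
    movel(W(x,y,z),v=.035); wait(.15)
    f=np.mean([get_ft_force() for _ in range(1)],0); p=get_tcp_pos()
    print(x,y,p.round(4),f.round(2),get_time())
    if f[2]>12: print("HIGH"); break
wait(.3); save(read_camera("wrist"),"end.png")
fs=[]
for _ in range(5): wait(.05); fs.append(get_ft_force())
print(np.mean(fs,0),get_tcp_pos(),get_time())
E
```

```text
0 -0.065 [ 0.5423 -0.1572  0.0289] [-0.77  0.02  3.92] 9.6
0.045 -0.065 [ 0.587  -0.1525  0.0289] [-1.33  0.21  4.65] 11.1833
0.045 0 [ 0.5801 -0.0878  0.0288] [-0.05 -1.43  3.59] 13.3417
0.045 0.065 [ 0.5731 -0.0232  0.0288] [ 0.47 -1.72  3.18] 15.5
0 0.065 [ 0.5283 -0.028   0.0287] [ 0.93 -0.27  3.75] 17.0833
-0.045 0.065 [ 0.4835 -0.0328  0.0287] [ 1.54 -0.3   2.8 ] 18.6667
[ 0.95501031 -0.34542005  3.01046424] [ 0.48356525 -0.03273518  0.02877043] 19.2667
```

View pics/end.png

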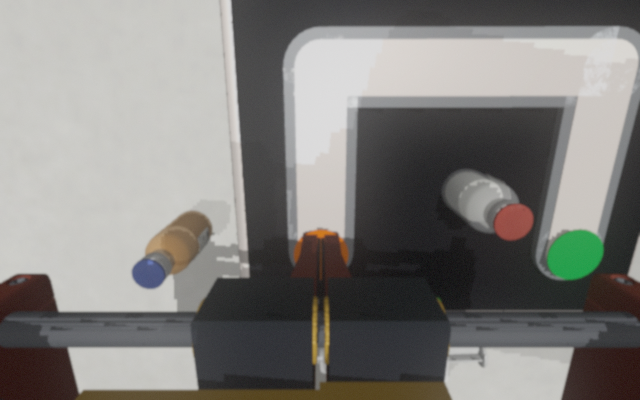

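The fingertips rest on the orange dot at (320,250), pressing with about 3 N. The red-capped vial still stands at about (490,205).

```bash
python3 -c "
from station import *
print(job_done())"
```

```text
the job is handed in; nothing more can be done
None
```

I traced the strip from the green dot round to the orange dot in one stroke at about 3–4 N and handed the job in at about 19 s, with the fingertips resting on orange at about 3 N and the red-capped vial still standing; the hand-in returned no verdict.

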